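# Row of adapters on the tilting inspection stand

### The arm

A 6-joint arm with a two-finger parallel gripper is mounted at the origin on a cart in front of the work surface, level with it; the furniture and walls round the work are solid. World frame = base frame: x ahead of the robot, y to its left, z up, the work surface at z = 0. Lengths are in m, angles in rad, forces in N, time in s.
With the tool pointing down it reaches from about 0.375 to 0.975 m from the base axis. Payload 3.8 kg.
Tool frame: the origin (TCP) lies between the finger pads, 19 mm behind the fingertips; this is the grasp point; z points along the fingers, y is the line along which they close (so a half turn about z gives the same grasp; the last joint's range is limited). The gripper opens to 88 mm and grips with 3 to 60 N. Pads are 18 mm wide; open, the fingers measure 123 mm over their backs; the gripper's body (75 mm by 187 mm) begins 45 mm behind the grasp point.
Start: joints at [-1.213, 0.264, 1.604, -0, 1.274, -0.037], TCP at [0.26, -0.623, 0.257] pointing down, gripper open.
Joint ranges: [-2.63, 2.63], [-0.94, 2.18], [0.31, 2.57], [-1.31, 4.45], [0, 2.66], [-2.55, 2.55]. Speed limits (rad/s): [2.57, 2.57, 3.14, 3.14, 3.14, 3.14].

### API

Orientations are given as a unit quaternion [w, x, y, z].
In Python, from cell import read_state, imaging, env gives the robot as it stands.
- The arm moves only by the tool servo_tool, never from a script. Its argument "motion" is a list of rows, each an object of numbers: "hand": the closure, from -1 (fully open) to 1 (shut); "x", "y", "z": the shift along the tool's x, y, z in units of 25 mm (1.0 is 25 mm); "roll": the turn about the tool's z in units of 5 degrees (1.0 is 5 degrees). A call has 1 to 20 rows; each row is the pose to reach, as a shift and turn from the pose commanded when the call began, along the tool's axes at that moment; what a row does not reach only later rows make up. A row lasts 1/12 s, in which the tool goes at most 41.7 mm and 7.16 degrees, less where a joint would pass 70% of its speed; a pose out of reach is approached as far as the arm can. A call with a gripper value outside its range is refused whole. The fingers move at their own pace and stop on an object; "newtons" is the grip in N (left out, the last holds). Time passes only in rows, so rows that repeat a pose let the fingers close. It gives the time, the measured TCP pose, the force, the opening and the grip force at its end, in the units of the state.
- read_state(): the state, without advancing time (a new reading comes with each control period).
- imaging.get_image(name): name is "side" or "top"; returns the picture (420x560x3 uint8, red, green, blue); there is no depth.
- imaging.calibration(name): a dict with "mtx" (3x3 intrinsics, pixels), "rvec" (rotation vector, rad) and "tvec" (3), from world to camera coordinates, as OpenCV has them. Camera axes: x right, y down, z forward; pixel columns grow to the right and rows downward; lengths in m; the calibration is good to about 2 mm. A picture is of the moment at which its call begins. calibration takes no time and is no camera call.
- env.job_done(): hands the job in; it is judged then, once.
The state is a dict: "time": time; "joint_positions": joint angles; "dq": joint speeds; "effort": joint torques, N m; "position": TCP position; "tcp_rot": TCP orientation; "wrist_force": force on the tool from outside, world axes, zero at the start; "ft_torque": the same for the moment, N m; "finger_gap": opening from 0.0 (shut) to 1.0 (fully open); "grip_force": force on a finger pad.
Only numpy, scipy, OpenCV 4.12 (cv2) and the standard library are available. Lean on these libraries where they do the work, as an engineer would, in place of code of your own. Each camera call takes 0.05 s, during which the arm holds its last target. There are 200 camera calls.

### The job

One pyramid adapter already stands against the ledge of the tilting inspection board; stand the other two on the board with it, so that all three form one neat row side by side, each square against the ledge and less than a finger's width (15 mm) from its neighbour. Then take the board by its bar handle, swing it up until its face is level with the index arm, the straight steel bar slanting up along its left side, and finish while still holding it there, with the row still in place: the board falls if let go. Do not shift the index arm, and leave the tube clamp, the cork sanding block and the thread spool behind the stand where they are.

Things in the scene. Friction and masses are not known exactly. Their poses are not given: they have to be found in the camera images.
- stand: Fixed stand, dark steel base 180 x 345 x 10 mm, carrying a hinged plywood board. Origin: on the work surface under the level board's middle; x from the hinge to the far free edge, y left along the hinge; yaw varies. Hinge line along y at x = -80, z = 40 mm. Left of the board (y 157 to 191, x -90 to 90 mm) stand the index arm and a fixed curved scale rod, up to 150 mm high.
- board (a joint): Angle (rad) of the board: 0 = level on its rests, as it starts; grows as the far edge swings up; at most 1.2. Turns freely, falls when let go (about 0.6 kg with handle; about 3 N at the handle lifts it). Board 300 mm wide (y), reaching 160 mm from the hinge, 12 mm thick, face 46 mm above the work surface when level. A wooden ledge on the hinge edge, full width, stands 8 mm above the face.
- board_row (a point): Point on the board's face at the foot of the ledge, at the middle of its length (2 mm from the hinge line along the board, 6 mm above it). Axes turn with the board: x from ledge to free edge, y left along the ledge, z out of the face. An adapter square against the ledge has its origin at x = 25 mm, z = 0 here; the ledge runs from y = -150 to +150 mm.
- handle (a point): Bar handle on the board's far edge: a steel U of 12 mm round rod. Point: middle of its cross bar, 120 mm long along y, 205 mm from the hinge line in the hinge's plane (40 mm above the work surface when level). 39 mm of open space between bar and board edge; only the work surface below. Axes as the board's.
- index_arm (a joint): Angle (rad) of the index arm about the same hinge line, same zero and direction as the board: the angle the board is to be swung to; 0.3 to 0.55, differs each time. The arm is stiffly clamped (3 N m) and is not to be moved.
- index_tip (a point): Free end of the index arm, on its upper face. The arm is a flat steel bar 165 mm long, 10 wide, 12 high, 11 mm left of the board's left edge, standing up at the marked angle. Point: 165 mm from the hinge line along the arm, 6 mm above its middle. x along the arm away from the hinge, y left, z out of its upper face.
- adapter_0: Aluminium pyramid adapter: square foot 50 x 50 x 6 mm, dome above it, and on top a square block 16 x 16 mm, from 12 to 26 mm above the underside, its sides parallel to the foot: the place to grip (about 120 g). Origin: centre of the underside, z up. Starts already on the board, square against the ledge, somewhere near its middle (up to 45 mm to either side).
- adapter_1: Aluminium pyramid adapter: square foot 50 x 50 x 6 mm, dome above it, and on top a square block 16 x 16 mm, from 12 to 26 mm above the underside, its sides parallel to the foot: the place to grip (about 120 g). Origin: centre of the underside, z up. Starts loose on the work surface to the right of the stand.
- adapter_2: Aluminium pyramid adapter: square foot 50 x 50 x 6 mm, dome above it, and on top a square block 16 x 16 mm, from 12 to 26 mm above the underside, its sides parallel to the foot: the place to grip (about 120 g). Origin: centre of the underside, z up. Starts loose on the work surface to the right of the stand.
- tube_clamp: Pale metal ring-shaped tube clamp, 42 x 52 x 34 mm, lying among the adapters; a bystander. Origin: centre of the underside.
- cork_block: Cork sanding block 58 x 100 x 33 mm behind the stand; a bystander. Origin: centre of the underside.
- thread_spool: Spool of black thread, 42 mm across, 50 mm high, behind the stand; a bystander. Origin: centre of the underside.
There are look-alikes about, which are no part of the job. Leave any orange look-alike of the adapter_2 alone. Leave any pink look-alike of the adapter_1 alone.

How it is judged:
By the outcome, as a careful person would: the job done as asked, in the order asked, and still so for the second after the job is handed in, while the arm keeps its last pose, push and grip.
It also fails if it takes over 61 s, if anything falls off the work surface, if the arm or the gripper's body presses on something with over 40 N, if the wrist force passes 120 N, or if a joint passes its speed limit or range.

## Working session

There is one attempt and no reset: what is moved stays moved. The work goes in short steps, Python scripts to look and compute and a tool call to move; the robot and the scene stay as the last step left them, time stands still between calls to the robot, and variables do not carry over. Pictures are saved under pics/ and viewed, at most 10 in all, crops included, and the job is handed in when it is done.

Besides the shell and the picture viewer there is one more tool, called after "Request:" by a JSON object that holds its "name" and its "arguments", one argument or row to a line. servo_tool: Moves the arm, as the interface text tells. Its arguments: {"type":"object","properties":{"motion":{"type":"array","items":{"type":"object","properties":{"hand":{"type":"number"},"x":{"type":"number"},"y":{"type":"number"},"z":{"type":"number"},"roll":{"type":"number"}}}},"newtons":{"type":"number"}},"required":["motion"]}

```bash
mkdir -p pics; cat > h.py <<'E'
import numpy as np, cv2
from cell import read_state, imaging, env
def P(name):
    c=imaging.calibration(name); R=cv2.Rodrigues(np.array(c["rvec"],float))[0]
    return np.array(c["mtx"],float),R,np.array(c["tvec"],float).reshape(3)
def ray(name,uv):
    K,R,t=P(name); d=R.T@np.linalg.inv(K)@np.array([uv[0],uv[1],1.]); return -R.T@t,d/np.linalg.norm(d)
def onz(name,uv,z):
    o,d=ray(name,uv); return o+d*(z-o[2])/d[2]
def tri(a,b):
    (o1,d1),(o2,d2)=ray("side",a),ray("top",b)
    s=np.linalg.lstsq(np.c_[d1,-d2],o2-o1,rcond=None)[0]
    p,q=o1+s[0]*d1,o2+s[1]*d2; return (p+q)/2,np.linalg.norm(p-q)
def proj(name,X):
    K,R,t=P(name); x=(K@(R@np.atleast_2d(X).T+t[:,None])).T; return x[:,:2]/x[:,2:]
def snap(name,f): 
    im=imaging.get_image(name)[:,:,::-1].copy(); cv2.imwrite(f"pics/{f}.png",im); return im
E
python3 - <<'E'
from h import *
s=snap("side","s0"); t=snap("top","t0")
for n in("side","top"): print(n,ray(n,(280,210)))
print(read_state())
E
```

```text
side (array([ 0.48238893, -0.85726675,  0.68057793]), array([ 0.08824707,  0.81559021, -0.57186105]))
top (array([ 0.38463474, -0.04165154,  1.28744404]), array([ 0.14395907,  0.00309065, -0.98957882]))
{'time': 0.1, 'joint_positions': array([-1.21287812e+00,  2.64692733e-01,  1.60526619e+00,  6.22423309e-07,
        1.27369591e+00, -3.69090823e-02]), 'dq': array([-0.0009361 , -0.00166929, -0.00409066, -0.0011548 , -0.00036987,
       -0.0010806 ]), 'effort': array([ 5.10534246e-04, -5.03619719e+01, -3.58070612e+01,  7.30746961e-02,
        2.33189855e-02, -6.60282785e-05]), 'position': array([ 0.25941382, -0.6224906 ,  0.25618689]), 'tcp_rot': array([-1.01788343e-03,  9.80576625e-01,  1.96133676e-01, -1.64491127e-04]), 'wrist_force': array([ 0.41467584,  0.16398619, -0.0568935 ]), 'ft_torque': array([-0.03220183,  0.01773525,  0.00958377]), 'grip_force': 0.0, 'finger_gap': 1.002313430506117}
```

View pics/s0.png

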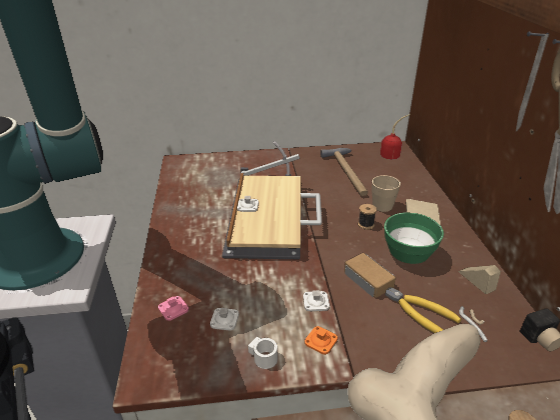

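View pics/t0.png

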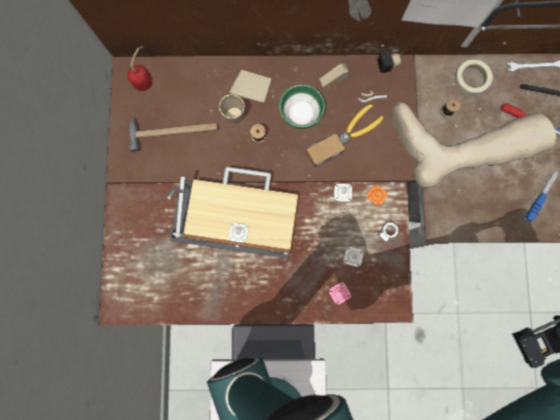

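The side view shows the board at (265,215) with adapter_0 at (247,204), and the handle at (315,208). The top view shows adapter_0 at (239,232) and the handle at (247,180).

Candidates for the loose adapters, as side/top pixels:
- Light aluminium adapter: (316,300) / (343,192)
- Grey aluminium adapter: (225,319) / (353,257)
- Orange look-alike: (320,340) / (377,195), to leave alone
- Pink look-alike: (173,307) / (340,293), to leave alone
- Tube clamp: (264,352) / (388,231), to leave alone

I choose the two aluminium ones and will check them in close crops.

```bash
python3 - <<'E'
import cv2
s=cv2.imread("pics/s0.png");t=cv2.imread("pics/t0.png")
def crop(im,x,y,w,h,k,f): cv2.imwrite(f"pics/{f}.png",cv2.resize(im[y:y+h,x:x+w],None,fx=k,fy=k,interpolation=cv2.INTER_CUBIC))
crop(t,165,160,200,120,4,"t0c"); crop(s,205,135,160,120,5,"s0a"); crop(s,200,280,160,80,5,"s0b")
E
```

```text
(no output)
```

View pics/t0c.png

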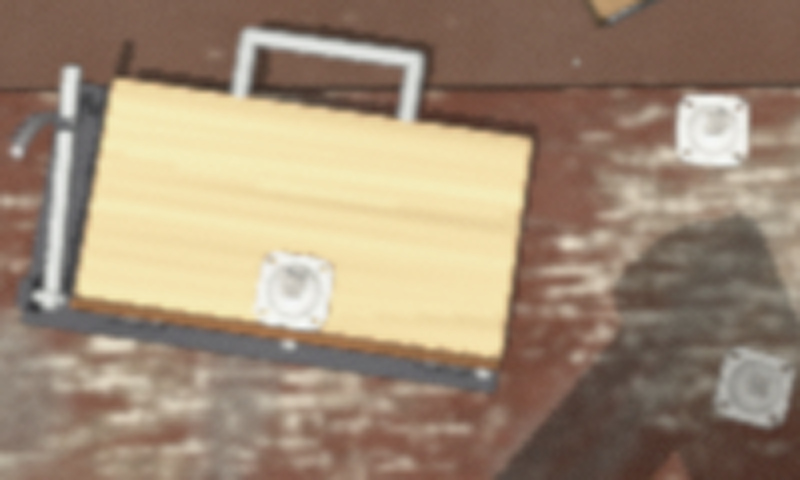

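View pics/s0a.png

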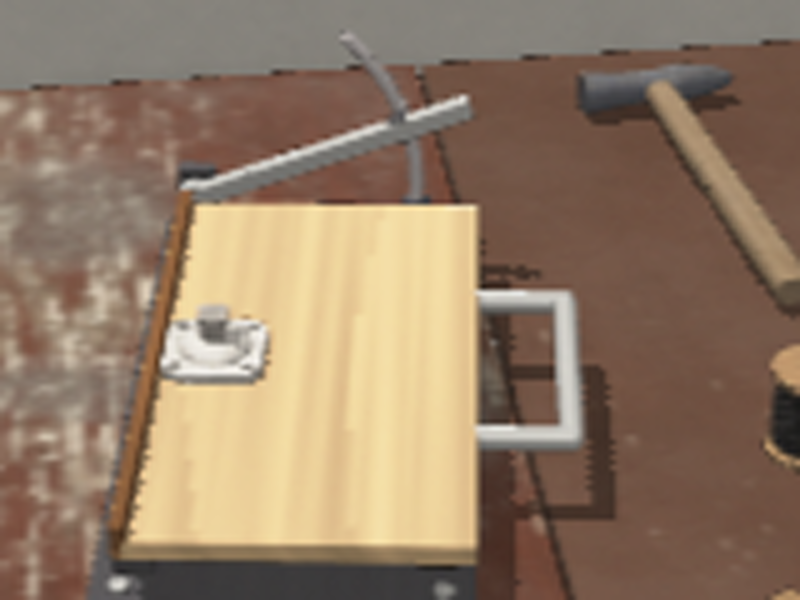

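View pics/s0b.png

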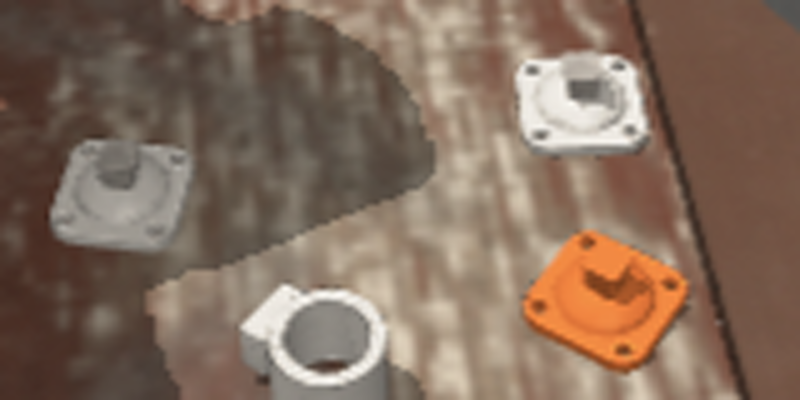

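The white adapter (316,300) and the grey one (225,319) are plain aluminium with square top blocks, so the choice holds. The orange and pink ones and the clamp stay where they are. Next I fit poses from both views.

```bash
cat > fit.py <<'E'
from h import *
from scipy.optimize import least_squares
def c(l,x0,y0,k): return (np.array(l,float)+.5)/k-.5+[x0,y0]
T=lambda l:c(l,165,160,4); A=lambda l:c(l,205,135,5); B=lambda l:c(l,200,280,5)
def Rz(a): return np.array([[np.cos(a),-np.sin(a),0],[np.sin(a),np.cos(a),0],[0,0,1]])
foot=np.array([[.025,.025,.006],[.025,-.025,.006],[-.025,-.025,.006],[-.025,.025,.006]])
# corners in order: top-view TL,TR,BR,BL = +x+y,+x-y,-x-y,-x+y
def fitad(tc,sc,z0):
    f=lambda p:np.r_[(proj("top",foot@Rz(p[3]).T+p[:3])-tc).ravel(),(proj("side",foot@Rz(p[3]).T+p[:3])-sc).ravel()]
    o=onz("top",tc.mean(0),z0); r=least_squares(f,[o[0],o[1],z0,0]); print(np.round(r.x,4),"deg",np.degrees(r.x[3]).round(1),"res",np.abs(r.fun).max().round(2)); return r.x
a1=fitad(T([(678,97),(746,97),(748,163),(679,163)]),B([(638,57),(648,138),(527,145),(520,60)]),0)
a2=fitad(T([(732,347),(795,362),(781,427),(715,411)]),B([(192,150),(165,243),(53,233),(80,142)]),0)
a0=fitad(T([(262,254),(333,258),(327,330),(257,322)]),A([(268,322),(262,375),(160,372),(170,320)]),.046)
mt=np.array([[.08,.15,.046],[.08,-.15,.046],[.125,.054,.046],[.125,-.054,.046]])
pt=T([(115,78),(532,136),(254,38),(417,57)])
ms=np.array([[.08,.15,.046],[.08,-.15,.046],[.125,.054,.046],[.125,-.054,.046],[-.078,-.15,.046]])
ps=A([(478,206),(475,549),(563,297),(568,437),(124,545)])
f=lambda p:np.r_[(proj("top",mt@Rz(p[3]).T+p[:3])-pt).ravel(),(proj("side",ms@Rz(p[3]).T+p[:3])-ps).ravel()]
r=least_squares(f,[.5,.1,0,-.1]); st=r.x; print("stand",np.round(st,4),"deg",np.degrees(st[3]).round(1),"\n",r.fun.reshape(-1,2).round(2))
def arm(th,l,y,h): return np.array([-.08+l*np.cos(th)-h*np.sin(th),y,.04+l*np.sin(th)+h*np.cos(th)])
tip,e=tri(A([(467,98)])[0],T([(72,67)])[0]); q=Rz(st[3]).T@(tip-st[:3]); print("tip stand",q.round(4),e, "ang",np.arctan2(q[2]-.04,q[0]+.08)-np.arctan2(.006,.165))
for th in(.3,.35,.4,.45,.5,.55):
    X=[Rz(st[3])@arm(th,.165,y,h)+st[:3] for y,h in((.166,.006),(.166,-.006))]
    print(th,((proj("side",X)-[205,135]+.5)*5-.5).round(),((proj("top",X)-[165,160]+.5)*4-.5).round())
q0=Rz(st[3]).T@(a0[:3]-st[:3]); print("a0 in stand",q0.round(4))
np.savez("fit.npz",a0=a0,a1=a1,a2=a2,st=st)
E
python3 fit.py
```

```text
[ 0.623  -0.221  -0.0007 -0.0595] deg -3.4 res 0.91
[ 0.4356 -0.2467 -0.001  -0.246 ] deg -14.1 res 1.63
[ 0.5026  0.0784  0.0444 -0.111 ] deg -6.4 res 0.78
stand [ 0.5531  0.0713 -0.0025 -0.1538] deg -8.8 
 [[ 0.17  0.3 ]
 [ 0.48  1.01]
 [ 1.36 -0.17]
 [-1.94  0.5 ]
 [ 0.01  0.24]
 [ 0.35  0.45]
 [ 0.33  1.14]
 [ 0.65 -2.29]
 [-0.02  0.12]]
tip stand [0.0731 0.1672 0.1046] 0.00014343416433458672 ang 0.36263918916961835
0.3 [[472. 115.]
 [478. 134.]] [[78. 67.]
 [82. 65.]]
0.35 [[467. 103.]
 [474. 121.]] [[74. 68.]
 [79. 66.]]
0.4 [[461.  90.]
 [469. 109.]] [[71. 71.]
 [76. 68.]]
0.45 [[454.  78.]
 [464.  96.]] [[68. 74.]
 [73. 70.]]
0.5 [[447.  66.]
 [457.  84.]] [[64. 77.]
 [69. 72.]]
0.55 [[439.  54.]
 [450.  71.]] [[61. 81.]
 [66. 75.]]
a0 in stand [-0.051  -0.0007  0.0469]
```

```bash
cat > mv.py <<'E'
from h import *
from scipy.spatial.transform import Rotation as Ro
F=np.load("fit.npz"); ST=F["st"]; YAW=ST[3]
def Rz(a): return Ro.from_euler("z",a).as_matrix()
def bd(x,y,z): # stand frame -> world (z from the text)
    p=Rz(YAW)@np.array([x,y,0])+[ST[0],ST[1],0]; p[2]=z; return p
def go(p,az,label=""):
    s=read_state(); q=s["tcp_rot"]; R=Ro.from_quat(np.r_[q[1:],q[0]]).as_matrix()
    d=R.T@(np.array(p)-s["position"])/.025
    cur=np.arctan2(R[1,1],R[0,1]); r=-((az-cur+np.pi/2)%np.pi-np.pi/2)
    print(label,"xyz",d.round(3),"roll",round(np.degrees(r)/5,2),"| pos",s["position"].round(4),"az",np.degrees(cur).round(2),"F",s["wrist_force"].round(2),"gap",round(s["finger_gap"]*88,1),"t",round(s["time"],2))
E
python3 - <<'E'
from mv import *
a=F["a1"]; go([a[0],a[1],.12],a[3],"above a1"); go([a[0],a[1],.033],a[3])
E
```

```text
above a1 xyz [19.6   -9.217  5.468] roll -12.79 | pos [ 0.2594 -0.6225  0.2562] az -67.38 F [ 0.41  0.16 -0.06] gap 88.2 t 0.1
 xyz [19.6   -9.21   8.948] roll -12.79 | pos [ 0.2594 -0.6225  0.2562] az -67.38 F [ 0.41  0.16 -0.06] gap 88.2 t 0.1
```

Request:
{"name": "servo_tool", "arguments": {
  "motion": [
    {"x": 19.6, "y": -9.2, "z": 1, "roll": -12.8, "hand": 0},
    {"x": 19.6, "y": -9.2, "z": 1, "roll": -12.8, "hand": 0},
    {"x": 19.6, "y": -9.2, "z": 1, "roll": -12.8, "hand": 0},
    {"x": 19.6, "y": -9.2, "z": 1, "roll": -12.8, "hand": 0},
    {"x": 19.6, "y": -9.2, "z": 1, "roll": -12.8, "hand": 0},
    {"x": 19.6, "y": -9.2, "z": 1, "roll": -12.8, "hand": 0},
    {"x": 19.6, "y": -9.2, "z": 1, "roll": -12.8, "hand": 0},
    {"x": 19.6, "y": -9.2, "z": 1, "roll": -12.8, "hand": 0},
    {"x": 19.6, "y": -9.2, "z": 1, "roll": -12.8, "hand": 0},
    {"x": 19.6, "y": -9.2, "z": 1, "roll": -12.8, "hand": 0},
    {"x": 19.6, "y": -9.2, "z": 5.5, "roll": -12.8, "hand": 0},
    {"x": 19.6, "y": -9.2, "z": 5.5, "roll": -12.8, "hand": 0},
    {"x": 19.6, "y": -9.2, "z": 5.5, "roll": -12.8, "hand": 0},
    {"x": 19.6, "y": -9.2, "z": 5.5, "roll": -12.8, "hand": 0},
    {"x": 19.6, "y": -9.2, "z": 5.5, "roll": -12.8, "hand": 0},
    {"x": 19.6, "y": -9.2, "z": 5.5, "roll": -12.8, "hand": 0}
  ],
  "newtons": 20
}}

```text
time: 1.43
position: [0.622, -0.2196, 0.1159]
tcp_rot: [-0.003, 0.727, 0.687, -0.001]
wrist_force: [-0.4, -0.6, 0.1]
finger_gap: 0.499
grip_force: 0.0
```

```bash
python3 - <<'E'
from mv import *
a=F["a1"]; go([a[0],a[1],.033],a[3])
s=snap("side","s1");t=snap("top","t1")
k=cv2.resize(s[230:340,260:380],None,fx=5,fy=5,interpolation=cv2.INTER_CUBIC); cv2.imwrite("pics/s1c.png",k)
E
```

```text
xyz [-0.062  0.064  3.316] roll 0.04 | pos [ 0.622  -0.2196  0.1159] az -3.2 F [-0.43 -0.62  0.05] gap 43.9 t 1.43
```

View pics/s1c.png

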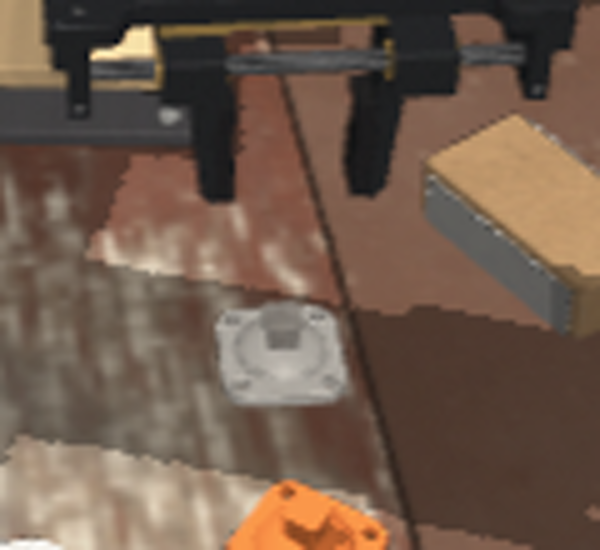

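The crop shows both fingers straddling the white adapter (block at crop (283,325)), square and in line, so I descend.

Request:
{"name": "servo_tool", "arguments": {
  "motion": [
    {"x": -0.06, "y": 0.06, "z": 1.6, "hand": 0},
    {"x": -0.06, "y": 0.06, "z": 3.0, "hand": 0},
    {"x": -0.06, "y": 0.06, "z": 3.2, "hand": 0},
    {"x": -0.06, "y": 0.06, "z": 3.2, "hand": 0},
    {"x": -0.06, "y": 0.06, "z": 3.2, "hand": 0}
  ]
}}

```text
invalid input at $.motion[0]: expected keys hand, x, y, z, roll
```

Request:
{"name": "servo_tool", "arguments": {
  "motion": [
    {"x": -0.06, "y": 0.06, "z": 1.6, "roll": 0, "hand": 0},
    {"x": -0.06, "y": 0.06, "z": 3.0, "roll": 0, "hand": 0},
    {"x": -0.06, "y": 0.06, "z": 3.2, "roll": 0, "hand": 0},
    {"x": -0.06, "y": 0.06, "z": 3.2, "roll": 0, "hand": 0},
    {"x": -0.06, "y": 0.06, "z": 3.2, "roll": 0, "hand": 0}
  ]
}}

```text
time: 1.95
position: [0.6254, -0.2253, 0.0419]
tcp_rot: [0.001, 0.728, 0.685, 0.0]
wrist_force: [1.0, 0.2, 0.6]
finger_gap: 0.498
grip_force: 0.0
```

Request:
{"name": "servo_tool", "arguments": {
  "motion": [
    {"x": 0, "y": 0, "z": 0, "roll": 0, "hand": 0},
    {"x": 0, "y": 0, "z": 0, "roll": 0, "hand": 0},
    {"x": 0, "y": 0, "z": 0, "roll": 0, "hand": 0}
  ]
}}

```text
time: 2.2
position: [0.6264, -0.2247, 0.0425]
tcp_rot: [0.002, 0.728, 0.686, 0.001]
wrist_force: [-0.3, -0.1, 0.2]
finger_gap: 0.498
grip_force: 0.0
```

```bash
python3 - <<'E'
from mv import *
a=F["a1"]; go([a[0],a[1],.033],a[3])
E
```

```text
xyz [ 0.137 -0.146  0.379] roll 0.0 | pos [ 0.6264 -0.2247  0.0425] az -3.39 F [-0.29 -0.08  0.19] gap 43.8 t 2.2
```

Request:
{"name": "servo_tool", "arguments": {
  "motion": [
    {"x": 0.14, "y": -0.14, "z": 0.36, "roll": 0, "hand": 0},
    {"x": 0.14, "y": -0.14, "z": 0.36, "roll": 0, "hand": 0},
    {"x": 0.14, "y": -0.14, "z": 0.36, "roll": 0, "hand": 0},
    {"x": 0.14, "y": -0.14, "z": 0.36, "roll": 0, "hand": 1},
    {"x": 0.14, "y": -0.14, "z": 0.36, "roll": 0, "hand": 1},
    {"x": 0.14, "y": -0.14, "z": 0.36, "roll": 0, "hand": 1},
    {"x": 0.14, "y": -0.14, "z": 0.36, "roll": 0, "hand": 1},
    {"x": 0.14, "y": -0.14, "z": 0.36, "roll": 0, "hand": 1}
  ],
  "newtons": 20
}}

```text
time: 2.87
position: [0.6222, -0.2204, 0.0316]
tcp_rot: [0.001, 0.728, 0.686, 0.0]
wrist_force: [0.6, 0.9, 2.9]
finger_gap: 0.168
grip_force: 23.0
```

```bash
python3 - <<'E'
from mv import *
a=F["a0"]; y0=(Rz(YAW).T@(a[:3]-ST[:3]))[1]
go(bd(-.045,y0-.057,.15),YAW,"right"); go(bd(-.045,y0+.057,.15),YAW,"left"); print(y0)
E
```

```text
right xyz [ 9.355 -5.455 -4.748] roll 1.09 | pos [ 0.6222 -0.2204  0.0316] az -3.38 F [0.64 0.88 2.92] gap 14.8 t 2.87
left xyz [13.895 -5.023 -4.749] roll 1.09 | pos [ 0.6222 -0.2204  0.0316] az -3.38 F [0.64 0.88 2.92] gap 14.8 t 2.87
-0.0007099580590580323
```

Request:
{"name": "servo_tool", "arguments": {
  "motion": [
    {"x": 0, "y": 0, "z": -1.5, "roll": 0, "hand": 1},
    {"x": 0, "y": 0, "z": -3, "roll": 0, "hand": 1},
    {"x": 0, "y": 0, "z": -4.75, "roll": 0, "hand": 1},
    {"x": 2, "y": -0.8, "z": -4.75, "roll": 1.1, "hand": 1},
    {"x": 4, "y": -1.5, "z": -4.75, "roll": 1.1, "hand": 1},
    {"x": 5.5, "y": -2, "z": -4.75, "roll": 1.1, "hand": 1},
    {"x": 7, "y": -2.5, "z": -4.75, "roll": 1.1, "hand": 1},
    {"x": 8.5, "y": -3.1, "z": -4.75, "roll": 1.1, "hand": 1},
    {"x": 10, "y": -3.6, "z": -4.75, "roll": 1.1, "hand": 1},
    {"x": 11.5, "y": -4.2, "z": -4.75, "roll": 1.1, "hand": 1},
    {"x": 13, "y": -4.7, "z": -4.75, "roll": 1.1, "hand": 1},
    {"x": 13.9, "y": -5, "z": -4.75, "roll": 1.1, "hand": 1},
    {"x": 13.9, "y": -5, "z": -4.75, "roll": 1.1, "hand": 1},
    {"x": 13.9, "y": -5, "z": -4.75, "roll": 1.1, "hand": 1},
    {"x": 13.9, "y": -5, "z": -4.75, "roll": 1.1, "hand": 1}
  ]
}}

```text
time: 4.12
position: [0.5172, 0.1339, 0.1495]
tcp_rot: [0.0, 0.759, 0.651, -0.0]
wrist_force: [0.5, -0.1, -0.6]
finger_gap: 0.175
grip_force: 22.8
```

```bash
python3 - <<'E'
from mv import *
y0=-.0007
go(bd(-.047,y0+.057,.095),YAW,"left")
E
```

```text
left xyz [-1.00e-03 -7.90e-02  2.18e+00] roll -0.0 | pos [0.5172 0.1339 0.1495] az -8.82 F [ 0.5  -0.14 -0.63] gap 15.4 t 4.12
```

Request:
{"name": "servo_tool", "arguments": {
  "motion": [
    {"x": 0, "y": 0, "z": 1, "roll": 0, "hand": 1},
    {"x": 0, "y": 0, "z": 2.0, "roll": 0, "hand": 1},
    {"x": 0, "y": 0, "z": 2.5, "roll": 0, "hand": 1},
    {"x": 0, "y": 0, "z": 2.7, "roll": 0, "hand": 1},
    {"x": 0, "y": 0, "z": 2.75, "roll": 0, "hand": 1},
    {"x": 0, "y": 0, "z": 2.75, "roll": 0, "hand": 1}
  ]
}}

```text
time: 4.62
position: [0.5177, 0.1334, 0.081]
tcp_rot: [-0.0, 0.76, 0.65, -0.0]
wrist_force: [0.7, 0.3, -1.2]
finger_gap: 0.178
grip_force: 22.8
```

```bash
python3 - <<'E'
from mv import *
go(bd(-.053,-.0007+.057,.078),YAW,"left")
s=snap("side","s2");t=snap("top","t2")
k=cv2.resize(s[160:240,220:300],None,fx=7,fy=7,interpolation=cv2.INTER_CUBIC); cv2.imwrite("pics/s2c.png",k)
E
```

```text
left xyz [ 0.013 -0.343  0.121] roll -0.03 | pos [0.5177 0.1334 0.081 ] az -8.95 F [ 0.67  0.32 -1.24] gap 15.6 t 4.62
```

View pics/s2c.png

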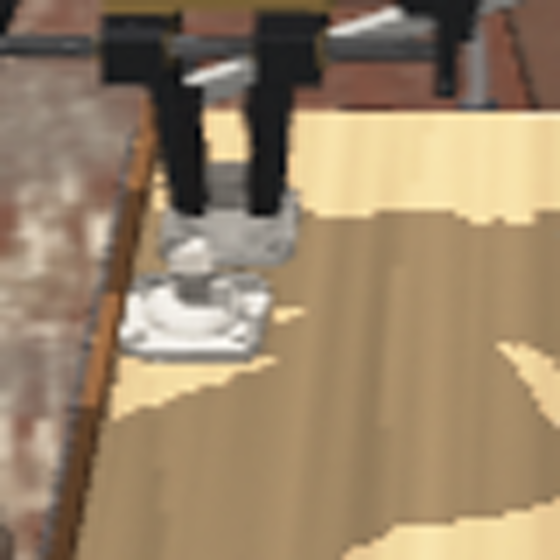

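The crop shows the held adapter (228,235) a little above the face, about 7 mm clear of the ledge, and square with adapter_0 (195,315). Next I lower it and push it gently to the ledge.

Request:
{"name": "servo_tool", "arguments": {
  "motion": [
    {"x": 0, "y": -0.15, "z": 0.08, "roll": 0, "hand": 1},
    {"x": 0, "y": -0.25, "z": 0.1, "roll": 0, "hand": 1},
    {"x": 0, "y": -0.3, "z": 0.12, "roll": 0, "hand": 1},
    {"x": 0, "y": -0.34, "z": 0.12, "roll": 0, "hand": 1},
    {"x": 0, "y": -0.34, "z": 0.12, "roll": 0, "hand": 1}
  ]
}}

```text
time: 5.13
position: [0.5091, 0.1355, 0.0783]
tcp_rot: [0.0, 0.76, 0.65, 0.001]
wrist_force: [1.5, 0.2, -1.4]
finger_gap: 0.175
grip_force: 22.8
```

```bash
python3 - <<'E'
from mv import *
go(bd(-.053,-.0007+.057,.078),YAW,"left")
E
```

```text
left xyz [-0.019  0.009  0.012] roll -0.01 | pos [0.5091 0.1355 0.0783] az -8.85 F [ 1.46  0.17 -1.42] gap 15.4 t 5.13
```

Request:
{"name": "servo_tool", "arguments": {
  "motion": [
    {"x": 0, "y": 0, "z": 0.04, "roll": 0, "hand": 1},
    {"x": 0, "y": 0, "z": 0.06, "roll": 0, "hand": 1},
    {"x": 0, "y": 0, "z": 0.06, "roll": 0, "hand": 1},
    {"x": 0, "y": -0.04, "z": 0.06, "roll": 0, "hand": 1},
    {"x": 0, "y": -0.04, "z": 0.06, "roll": 0, "hand": 1}
  ]
}}

```text
time: 5.55
position: [0.5091, 0.1357, 0.0775]
tcp_rot: [0.001, 0.76, 0.65, 0.001]
wrist_force: [1.3, -1.3, 5.0]
finger_gap: 0.173
grip_force: 23.1
```

Request:
{"name": "servo_tool", "arguments": {
  "motion": [
    {"x": 0, "y": -0.05, "z": -0.02, "roll": 0, "hand": 1},
    {"x": 0, "y": -0.1, "z": -0.02, "roll": 0, "hand": 1},
    {"x": 0, "y": -0.1, "z": -0.02, "roll": 0, "hand": 1}
  ]
}}

```text
time: 5.8
position: [0.5088, 0.1358, 0.0779]
tcp_rot: [0.002, 0.76, 0.65, 0.003]
wrist_force: [7.7, -3.3, -1.5]
finger_gap: 0.171
grip_force: 22.1
```

Request:
{"name": "servo_tool", "arguments": {
  "motion": [
    {"x": 0, "y": 0, "z": 0, "roll": 0, "hand": 0.3},
    {"x": 0, "y": 0, "z": 0, "roll": 0, "hand": 0.3},
    {"x": 0, "y": 0.06, "z": 0, "roll": 0, "hand": 0.3},
    {"x": 0, "y": 0.06, "z": -0.6, "roll": 0, "hand": 0.3},
    {"x": 0, "y": 0.06, "z": -1.8, "roll": 0, "hand": 0.3},
    {"x": 0, "y": 0.06, "z": -3, "roll": 0, "hand": 0.3},
    {"x": 0, "y": 0.06, "z": -3, "roll": 0, "hand": 0.3}
  ]
}}

```text
time: 6.38
position: [0.5099, 0.1367, 0.1572]
tcp_rot: [0.002, 0.76, 0.65, 0.004]
wrist_force: [0.8, 0.8, 0.9]
finger_gap: 0.351
grip_force: 0.0
```

```bash
python3 - <<'E'
from mv import *
a=F["a2"]; go([a[0],a[1],.12],a[3],"above a2")
E
```

```text
above a2 xyz [-15.612  -0.578   1.432] roll 1.04 | pos [0.5099 0.1367 0.1572] az -8.88 F [0.84 0.84 0.92] gap 30.9 t 6.38
```

Request:
{"name": "servo_tool", "arguments": {
  "motion": [
    {"x": -15.6, "y": -0.6, "z": 0, "roll": 1, "hand": 0},
    {"x": -15.6, "y": -0.6, "z": 0, "roll": 1, "hand": 0},
    {"x": -15.6, "y": -0.6, "z": 0, "roll": 1, "hand": 0},
    {"x": -15.6, "y": -0.6, "z": 0, "roll": 1, "hand": 0},
    {"x": -15.6, "y": -0.6, "z": 0, "roll": 1, "hand": 0},
    {"x": -15.6, "y": -0.6, "z": 0, "roll": 1, "hand": 0},
    {"x": -15.6, "y": -0.6, "z": 0, "roll": 1, "hand": 0},
    {"x": -15.6, "y": -0.6, "z": 0, "roll": 1, "hand": 0},
    {"x": -15.6, "y": -0.6, "z": 0, "roll": 1, "hand": 0},
    {"x": -15.6, "y": -0.6, "z": 1.4, "roll": 1, "hand": 0},
    {"x": -15.6, "y": -0.6, "z": 2.6, "roll": 1, "hand": 0},
    {"x": -15.6, "y": -0.6, "z": 3.8, "roll": 1, "hand": 0},
    {"x": -15.6, "y": -0.6, "z": 4.3, "roll": 1, "hand": 0},
    {"x": -15.6, "y": -0.6, "z": 4.3, "roll": 1, "hand": 0},
    {"x": -15.6, "y": -0.6, "z": 4.3, "roll": 1, "hand": 0},
    {"x": -15.6, "y": -0.6, "z": 4.3, "roll": 1, "hand": 0}
  ]
}}

```text
time: 7.72
position: [0.4323, -0.2473, 0.0449]
tcp_rot: [0.0, 0.787, 0.617, 0.0]
wrist_force: [0.2, -0.5, 0.6]
finger_gap: 0.503
grip_force: 0.0
```

```bash
python3 - <<'E'
from mv import *
a=F["a2"]; go([a[0],a[1],.033],a[3],"a2")
s=snap("side","s3");t=snap("top","t3")
A=cv2.resize(s[270:340,190:280],None,fx=5,fy=5,interpolation=cv2.INTER_CUBIC)
B=cv2.resize(s[165:235,220:285],None,fx=5,fy=5,interpolation=cv2.INTER_CUBIC)
cv2.imwrite("pics/s3c.png",np.hstack([A,B]))
E
```

```text
a2 xyz [0.057 0.123 0.476] roll 0.04 | pos [ 0.4323 -0.2473  0.0449] az -13.87 F [ 0.16 -0.53  0.63] gap 44.3 t 7.72
```

View pics/s3c.png

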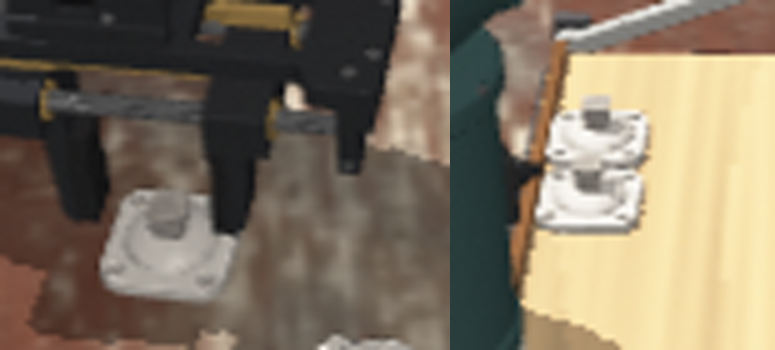

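The left half shows the fingers straddling the grey adapter (block (168,212)). The right half shows the placed adapter against the ledge behind adapter_0. I go on to grip the grey one.

Request:
{"name": "servo_tool", "arguments": {
  "motion": [
    {"x": 0.06, "y": 0.12, "z": 0.3, "roll": 0, "hand": 0},
    {"x": 0.06, "y": 0.12, "z": 0.46, "roll": 0, "hand": 0},
    {"x": 0.06, "y": 0.12, "z": 0.46, "roll": 0, "hand": 0},
    {"x": 0.06, "y": 0.12, "z": 0.46, "roll": 0, "hand": 1},
    {"x": 0.06, "y": 0.12, "z": 0.46, "roll": 0, "hand": 1},
    {"x": 0.06, "y": 0.12, "z": 0.46, "roll": 0, "hand": 1},
    {"x": 0.06, "y": 0.12, "z": 0.46, "roll": 0, "hand": 1},
    {"x": 0.06, "y": 0.12, "z": 0.46, "roll": 0, "hand": 1},
    {"x": 0.06, "y": 0.12, "z": -1.5, "roll": 0, "hand": 1},
    {"x": 0.06, "y": 0.12, "z": -3, "roll": 0, "hand": 1},
    {"x": 0.06, "y": 0.12, "z": -4.2, "roll": 0, "hand": 1},
    {"x": 0.06, "y": 0.12, "z": -4.2, "roll": 0, "hand": 1}
  ],
  "newtons": 20
}}

```text
time: 8.82
position: [0.4396, -0.2493, 0.157]
tcp_rot: [0.006, 0.787, 0.616, 0.002]
wrist_force: [2.0, -1.5, -0.2]
finger_gap: 0.173
grip_force: 20.0
```

```bash
python3 - <<'E'
from mv import *
go(bd(-.045,-.0007-.057,.15),YAW,"right")
E
```

```text
right xyz [11.082 -0.262  0.231] roll -1.01 | pos [ 0.4396 -0.2493  0.157 ] az -13.88 F [ 1.95 -1.47 -0.18] gap 15.2 t 8.82
```

```bash
cat > prof.py <<'E'
from mv import *
import sys
n=sys.argv[1]; t=snap("top",n).astype(np.float32)
sat=t.max(2)-t.min(2)
ys=np.arange(.10,-.13,-.003)
for x in(-.033,-.04,-.066):
    X=np.array([bd(x,y,.052) for y in ys]); uv=proj("top",X).astype(np.float32)
    v=cv2.remap(sat,uv[:,0].reshape(-1,1),uv[:,1].reshape(-1,1),cv2.INTER_LINEAR).ravel()
    print(x," ".join(f"{int(round(y*1000))}:{int(a)}" for y,a in zip(ys,v)))
E
python3 prof.py t4
```

```text
-0.033 100:66 97:67 94:68 91:66 88:67 85:65 82:54 79:40 76:39 73:27 70:11 67:5 64:4 61:5 58:5 55:5 52:5 49:4 46:3 43:6 40:18 37:29 34:31 31:57 28:65 25:48 22:28 19:26 16:23 13:11 10:6 7:6 4:6 1:6 -2:7 -5:6 -8:6 -11:5 -14:9 -17:22 -20:25 -23:28 -26:53 -29:65 -32:67 -35:68 -38:66 -41:66 -44:66 -47:66 -50:66 -53:66 -56:67 -59:66 -62:65 -65:66 -68:66 -71:65 -74:66 -77:66 -80:66 -83:65 -86:64 -89:65 -92:65 -95:65 -98:64 -101:65 -104:64 -107:64 -110:64 -113:64 -116:65 -119:63 -122:64 -125:63 -128:64
-0.04 100:66 97:65 94:65 91:66 88:66 85:60 82:38 79:14 76:7 73:7 70:7 67:7 64:9 61:8 58:8 55:8 52:7 49:8 46:9 43:7 40:6 37:5 34:8 31:35 28:53 25:29 22:9 19:5 16:6 13:6 10:8 7:9 4:9 1:10 -2:9 -5:9 -8:8 -11:8 -14:6 -17:5 -20:4 -23:11 -26:43 -29:62 -32:65 -35:65 -38:64 -41:64 -44:64 -47:63 -50:64 -53:63 -56:63 -59:64 -62:63 -65:62 -68:63 -71:63 -74:62 -77:63 -80:63 -83:62 -86:63 -89:62 -92:63 -95:64 -98:63 -101:63 -104:62 -107:63 -110:63 -113:63 -116:64 -119:62 -122:62 -125:63 -128:63
-0.066 100:58 97:58 94:58 91:58 88:58 85:51 82:25 79:7 76:6 73:8 70:7 67:5 64:5 61:3 58:2 55:2 52:4 49:4 46:5 43:5 40:7 37:7 34:7 31:25 28:44 25:25 22:13 19:14 16:14 13:8 10:5 7:4 4:4 1:3 -2:4 -5:5 -8:5 -11:5 -14:7 -17:12 -20:10 -23:14 -26:39 -29:61 -32:65 -35:67 -38:68 -41:68 -44:68 -47:68 -50:68 -53:67 -56:67 -59:67 -62:67 -65:68 -68:68 -71:67 -74:67 -77:66 -80:66 -83:67 -86:66 -89:66 -92:66 -95:65 -98:66 -101:65 -104:64 -107:65 -110:64 -113:64 -116:64 -119:63 -122:64 -125:64 -128:64
```

The profile puts adapter_0 at y −25 to +24 mm and adapter_1 at +31 to +82 mm, a gap of about 6–7 mm. I continue with the grey one, on the right.

Request:
{"name": "servo_tool", "arguments": {
  "motion": [
    {"x": 2, "y": 0, "z": 0.2, "roll": -1, "hand": 1},
    {"x": 3.5, "y": -0.1, "z": 0.2, "roll": -1, "hand": 1},
    {"x": 5, "y": -0.1, "z": 0.2, "roll": -1, "hand": 1},
    {"x": 6.5, "y": -0.2, "z": 0.2, "roll": -1, "hand": 1},
    {"x": 8, "y": -0.2, "z": 0.2, "roll": -1, "hand": 1},
    {"x": 9.5, "y": -0.25, "z": 0.2, "roll": -1, "hand": 1},
    {"x": 11.1, "y": -0.25, "z": 0.2, "roll": -1, "hand": 1},
    {"x": 11.1, "y": -0.25, "z": 0.2, "roll": -1, "hand": 1},
    {"x": 11.1, "y": -0.25, "z": 0.2, "roll": -1, "hand": 1},
    {"x": 11.1, "y": -0.25, "z": 0.2, "roll": -1, "hand": 1}
  ]
}}

```text
time: 9.7
position: [0.4943, 0.0243, 0.1427]
tcp_rot: [-0.001, 0.759, 0.651, -0.001]
wrist_force: [-0.4, -0.5, -1.4]
finger_gap: 0.171
grip_force: 20.0
```

```bash
python3 - <<'E'
from mv import *
go(bd(-.046,-.0577,.082),YAW,"right")
E
```

```text
right xyz [-0.089  0.203  2.427] roll 0.0 | pos [0.4943 0.0243 0.1427] az -8.8 F [-0.4  -0.49 -1.43] gap 15.1 t 9.7
```

Request:
{"name": "servo_tool", "arguments": {
  "motion": [
    {"x": -0.09, "y": 0.2, "z": 0.8, "roll": 0, "hand": 1},
    {"x": -0.09, "y": 0.2, "z": 1.6, "roll": 0, "hand": 1},
    {"x": -0.09, "y": 0.2, "z": 2.2, "roll": 0, "hand": 1},
    {"x": -0.09, "y": 0.2, "z": 2.4, "roll": 0, "hand": 1},
    {"x": -0.09, "y": 0.2, "z": 2.4, "roll": 0, "hand": 1},
    {"x": -0.09, "y": 0.2, "z": 2.4, "roll": 0, "hand": 1}
  ]
}}

```text
time: 10.2
position: [0.4999, 0.0202, 0.0842]
tcp_rot: [-0.0, 0.76, 0.65, -0.0]
wrist_force: [0.2, 0.2, -1.1]
finger_gap: 0.172
grip_force: 20.0
```

```bash
python3 - <<'E'
from mv import *
go(bd(-.052,-.0577,.079),YAW,"right")
E
```

```text
right xyz [ 0.034 -0.291  0.208] roll -0.03 | pos [0.4999 0.0202 0.0842] az -8.98 F [ 0.23  0.22 -1.13] gap 15.2 t 10.2
```

Request:
{"name": "servo_tool", "arguments": {
  "motion": [
    {"x": 0.03, "y": -0.1, "z": 0.1, "roll": 0, "hand": 1},
    {"x": 0.03, "y": -0.2, "z": 0.18, "roll": 0, "hand": 1},
    {"x": 0.03, "y": -0.27, "z": 0.22, "roll": 0, "hand": 1},
    {"x": 0.03, "y": -0.29, "z": 0.24, "roll": 0, "hand": 1},
    {"x": 0.03, "y": -0.29, "z": 0.24, "roll": 0, "hand": 1}
  ]
}}

```text
time: 10.62
position: [0.4932, 0.0232, 0.079]
tcp_rot: [0.0, 0.76, 0.65, 0.0]
wrist_force: [-1.6, 0.2, 3.3]
finger_gap: 0.175
grip_force: 20.0
```

Request:
{"name": "servo_tool", "arguments": {
  "motion": [
    {"x": 0, "y": -0.04, "z": 0, "roll": 0, "hand": 1},
    {"x": 0, "y": -0.08, "z": 0, "roll": 0, "hand": 1},
    {"x": 0, "y": -0.12, "z": 0, "roll": 0, "hand": 1},
    {"x": 0, "y": -0.12, "z": 0, "roll": 0, "hand": 1}
  ]
}}

```text
time: 10.95
position: [0.4919, 0.0237, 0.0792]
tcp_rot: [0.001, 0.76, 0.65, 0.001]
wrist_force: [3.7, 0.6, -0.4]
finger_gap: 0.172
grip_force: 20.0
```

Request:
{"name": "servo_tool", "arguments": {
  "motion": [
    {"x": 0, "y": -0.04, "z": 0, "roll": 0, "hand": 1},
    {"x": 0, "y": -0.08, "z": 0, "roll": 0, "hand": 1},
    {"x": 0, "y": -0.08, "z": 0, "roll": 0, "hand": 1}
  ]
}}

```text
time: 11.2
position: [0.4915, 0.0239, 0.0796]
tcp_rot: [0.002, 0.76, 0.65, 0.003]
wrist_force: [7.8, -0.4, -2.6]
finger_gap: 0.171
grip_force: 20.0
```

```bash
python3 - <<'E'
from mv import *
go(bd(-.053,-.0577,.079),YAW,"right")
E
```

```text
right xyz [-0.059  0.023  0.023] roll -0.01 | pos [0.4915 0.0239 0.0796] az -8.87 F [ 7.79 -0.4  -2.55] gap 15.1 t 11.2
```

Request:
{"name": "servo_tool", "arguments": {
  "motion": [
    {"x": 0, "y": 0, "z": 0.03, "roll": 0, "hand": 0.3},
    {"x": 0, "y": 0, "z": 0, "roll": 0, "hand": 0.3},
    {"x": 0, "y": 0.08, "z": 0, "roll": 0, "hand": 0.3},
    {"x": 0, "y": 0.08, "z": -0.6, "roll": 0, "hand": 0.3},
    {"x": 0, "y": 0.08, "z": -1.8, "roll": 0, "hand": 0.3},
    {"x": 0, "y": 0.08, "z": -3, "roll": 0, "hand": 0.3},
    {"x": 0, "y": 0.08, "z": -3, "roll": 0, "hand": 0.3}
  ]
}}

```text
time: 11.78
position: [0.4934, 0.0237, 0.1587]
tcp_rot: [0.003, 0.76, 0.65, 0.003]
wrist_force: [0.6, -0.4, 0.7]
finger_gap: 0.352
grip_force: 0.0
```

```bash
python3 - <<'E'
from mv import *
go(bd(.125,0,.12),YAW,"handle above"); go(bd(.125,0,.04),YAW)
E
```

```text
handle above xyz [2.253 7.051 1.607] roll -0.01 | pos [0.4934 0.0237 0.1587] az -8.88 F [ 0.57 -0.37  0.66] gap 31.0 t 11.78
 xyz [2.249 7.027 4.807] roll -0.01 | pos [0.4934 0.0237 0.1587] az -8.88 F [ 0.57 -0.37  0.66] gap 31.0 t 11.78
```

Request:
{"name": "servo_tool", "arguments": {
  "motion": [
    {"x": 0.6, "y": 1.5, "z": 0, "roll": 0, "hand": 0.3},
    {"x": 1, "y": 3, "z": 0, "roll": 0, "hand": 0.3},
    {"x": 1.5, "y": 4.5, "z": 0, "roll": 0, "hand": 0.3},
    {"x": 2, "y": 6, "z": 0, "roll": 0, "hand": 0.3},
    {"x": 2.25, "y": 7.05, "z": 0, "roll": 0, "hand": 0.3},
    {"x": 2.25, "y": 7.05, "z": 0, "roll": 0, "hand": 0.3},
    {"x": 2.25, "y": 7.05, "z": 1, "roll": 0, "hand": 0.3},
    {"x": 2.25, "y": 7.05, "z": 2, "roll": 0, "hand": 0.3},
    {"x": 2.25, "y": 7.05, "z": 2.4, "roll": 0, "hand": 0.3},
    {"x": 2.25, "y": 7.05, "z": 2.4, "roll": 0, "hand": 0.3},
    {"x": 2.25, "y": 7.05, "z": 2.4, "roll": 0, "hand": 0.3}
  ]
}}

```text
time: 12.7
position: [0.6715, 0.0519, 0.0923]
tcp_rot: [-0.001, 0.76, 0.65, -0.001]
wrist_force: [-0.1, 0.3, 1.3]
finger_gap: 0.349
grip_force: 0.0
```

```bash
python3 prof.py t5; python3 - <<'E'
from mv import *
go(bd(.125,0,.04),YAW,"handle")
s=snap("side","s5"); t=cv2.imread("pics/t5.png")
A=cv2.resize(s[140:260,220:340],(600,600),interpolation=cv2.INTER_CUBIC)
cv2.imwrite("pics/s5c.png",A)
E
```

```text
-0.033 100:24 97:27 94:28 91:28 88:29 85:30 82:30 79:31 76:30 73:31 70:32 67:32 64:32 61:31 58:31 55:32 52:32 49:32 46:32 43:32 40:32 37:32 34:33 31:31 28:32 25:31 22:31 19:31 16:31 13:31 10:31 7:31 4:30 1:30 -2:30 -5:31 -8:30 -11:30 -14:27 -17:27 -20:26 -23:25 -26:25 -29:25 -32:25 -35:24 -38:23 -41:22 -44:22 -47:21 -50:20 -53:19 -56:16 -59:6 -62:5 -65:7 -68:10 -71:21 -74:32 -77:34 -80:44 -83:58 -86:63 -89:64 -92:63 -95:63 -98:64 -101:65 -104:64 -107:64 -110:63 -113:63 -116:64 -119:64 -122:65 -125:65 -128:65
-0.04 100:25 97:27 94:27 91:29 88:30 85:30 82:30 79:31 76:31 73:31 70:31 67:31 64:31 61:32 58:31 55:32 52:31 49:33 46:33 43:32 40:32 37:32 34:32 31:31 28:32 25:32 22:32 19:31 16:31 13:31 10:32 7:32 4:31 1:30 -2:30 -5:30 -8:30 -11:29 -14:28 -17:27 -20:26 -23:26 -26:26 -29:25 -32:25 -35:24 -38:23 -41:23 -44:23 -47:21 -50:21 -53:19 -56:18 -59:12 -62:6 -65:6 -68:7 -71:8 -74:10 -77:13 -80:29 -83:54 -86:65 -89:65 -92:65 -95:65 -98:66 -101:65 -104:65 -107:65 -110:65 -113:66 -116:65 -119:65 -122:65 -125:65 -128:65
-0.066 100:22 97:27 94:27 91:29 88:30 85:30 82:30 79:31 76:31 73:31 70:31 67:31 64:31 61:31 58:32 55:32 52:32 49:32 46:33 43:33 40:32 37:32 34:33 31:32 28:32 25:31 22:31 19:31 16:31 13:31 10:30 7:31 4:31 1:30 -2:29 -5:30 -8:30 -11:30 -14:30 -17:30 -20:28 -23:28 -26:27 -29:26 -32:25 -35:24 -38:24 -41:25 -44:25 -47:25 -50:24 -53:22 -56:21 -59:20 -62:17 -65:9 -68:6 -71:12 -74:15 -77:16 -80:31 -83:53 -86:62 -89:63 -92:64 -95:64 -98:64 -101:64 -104:64 -107:64 -110:64 -113:64 -116:64 -119:64 -122:64 -125:63 -128:64
handle xyz [0.029 0.148 2.153] roll -0.01 | pos [0.6728 0.052  0.0938] az -8.89 F [ 0.76  1.54 -0.34] gap 30.7 t 12.75
```

View pics/s5c.png

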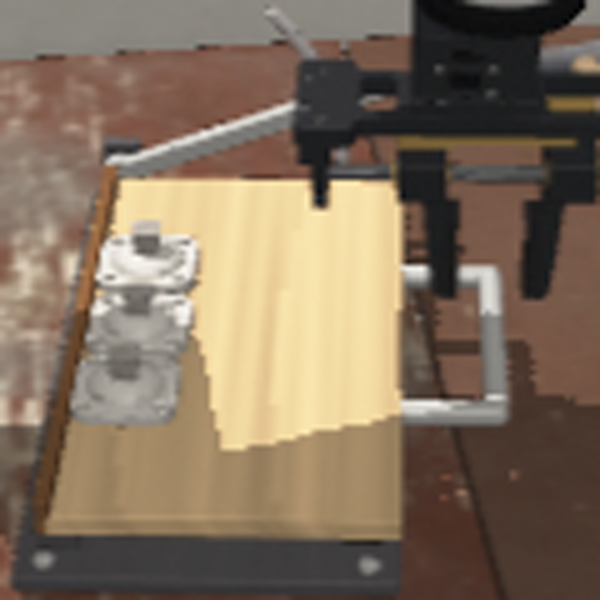

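The crop shows all three adapters in a row against the ledge at (150,260), (140,320) and (125,385), with fingers above the bar at (490,340). The profile gives adapter_2's edge at −81 mm, so its gap is about 6 mm too. Next I descend onto the bar.

Request:
{"name": "servo_tool", "arguments": {
  "motion": [
    {"x": 0, "y": 0.15, "z": 0.2, "roll": 0, "hand": 0.3},
    {"x": 0, "y": 0.15, "z": 0.8, "roll": 0, "hand": 0.3},
    {"x": 0, "y": 0.15, "z": 1.4, "roll": 0, "hand": 0.3},
    {"x": 0, "y": 0.15, "z": 2.0, "roll": 0, "hand": 0.3},
    {"x": 0, "y": 0.15, "z": 2.1, "roll": 0, "hand": 0.3},
    {"x": 0, "y": 0.15, "z": 2.1, "roll": 0, "hand": 0.3},
    {"x": 0, "y": 0.15, "z": 2.1, "roll": 0, "hand": 0.3}
  ]
}}

```text
time: 13.38
position: [0.6761, 0.0514, 0.0398]
tcp_rot: [-0.001, 0.76, 0.65, -0.001]
wrist_force: [-0.2, -0.5, 0.1]
finger_gap: 0.352
grip_force: 0.0
```

```bash
python3 - <<'E'
from mv import *
go(bd(.125,0,.04),YAW,"handle")
E
```

```text
handle xyz [ 0.03   0.015 -0.009] roll -0.01 | pos [0.6761 0.0514 0.0398] az -8.88 F [-0.19 -0.5   0.11] gap 31.0 t 13.38
```

Request:
{"name": "servo_tool", "arguments": {
  "motion": [
    {"x": 0, "y": 0, "z": 0, "roll": 0, "hand": 1},
    {"x": 0, "y": 0, "z": 0, "roll": 0, "hand": 1},
    {"x": 0, "y": 0, "z": 0, "roll": 0, "hand": 1},
    {"x": 0, "y": 0, "z": 0, "roll": 0, "hand": 1},
    {"x": 0, "y": 0, "z": 0, "roll": 0, "hand": 1}
  ],
  "newtons": 25
}}

```text
time: 13.8
position: [0.6764, 0.0516, 0.0416]
tcp_rot: [-0.0, 0.76, 0.65, -0.0]
wrist_force: [-3.9, 1.0, 4.7]
finger_gap: 0.128
grip_force: 25.0
```

```bash
python3 - <<'E'
from mv import *
s=read_state(); q=Rz(YAW).T@(s["position"]-[ST[0],ST[1],0]); print("tcp stand",q.round(4),s["finger_gap"]*88,s["wrist_force"].round(2))
for th in(.06,.12,.18,.24,.30,.36): print(th,"dy",round(-.205*(1-np.cos(th))/.025,3),"dz",round(-.205*np.sin(th)/.025,3))
E
```

```text
tcp stand [ 0.1249 -0.0005  0.0416] 11.304283987679641 [-3.91  0.98  4.69]
0.06 dy -0.015 dz -0.492
0.12 dy -0.059 dz -0.982
0.18 dy -0.132 dz -1.468
0.24 dy -0.235 dz -1.949
0.3 dy -0.366 dz -2.423
0.36 dy -0.526 dz -2.889
```

Request:
{"name": "servo_tool", "arguments": {
  "motion": [
    {"x": 0, "y": -0.01, "z": -0.25, "roll": 0, "hand": 1},
    {"x": 0, "y": -0.015, "z": -0.5, "roll": 0, "hand": 1},
    {"x": 0, "y": -0.03, "z": -0.75, "roll": 0, "hand": 1},
    {"x": 0, "y": -0.06, "z": -1.0, "roll": 0, "hand": 1},
    {"x": 0, "y": -0.09, "z": -1.25, "roll": 0, "hand": 1},
    {"x": 0, "y": -0.13, "z": -1.5, "roll": 0, "hand": 1},
    {"x": 0, "y": -0.18, "z": -1.75, "roll": 0, "hand": 1},
    {"x": 0, "y": -0.24, "z": -2.0, "roll": 0, "hand": 1},
    {"x": 0, "y": -0.31, "z": -2.25, "roll": 0, "hand": 1},
    {"x": 0, "y": -0.37, "z": -2.45, "roll": 0, "hand": 1},
    {"x": 0, "y": -0.37, "z": -2.45, "roll": 0, "hand": 1},
    {"x": 0, "y": -0.37, "z": -2.45, "roll": 0, "hand": 1},
    {"x": 0, "y": -0.37, "z": -2.45, "roll": 0, "hand": 1}
  ]
}}

```text
time: 14.88
position: [0.6671, 0.053, 0.102]
tcp_rot: [-0.0, 0.76, 0.65, -0.0]
wrist_force: [-1.7, 2.6, -4.3]
finger_gap: 0.117
grip_force: 25.3
```

```bash
python3 - <<'E'
from mv import *
s=read_state(); q=Rz(YAW).T@(s["position"]-[ST[0],ST[1],0]); print("tcp stand",q.round(4),"ang",np.arctan2(q[2]-.04,q[0]+.08), "r",np.hypot(q[2]-.04,q[0]+.08),s["finger_gap"]*88,(Rz(YAW).T@s["wrist_force"]).round(2))
im=snap("side","s6"); snap("top","t6")
cv2.imwrite("pics/s6c.png",cv2.resize(im[125:245,215:335],None,fx=5,fy=5,interpolation=cv2.INTER_CUBIC))
E
```

```text
tcp stand [ 0.1155 -0.0006  0.102 ] ang 0.307153421107587 r 0.20509951871377602 10.267642065747758 [-2.07  2.36 -4.33]
```

```bash
cat > ang.py <<'E'
from mv import *
from scipy.optimize import minimize
def Xs(th,l,y,h): 
    p=Rz(YAW)@np.array([-.08+l*np.cos(th)-h*np.sin(th),y,.04+l*np.sin(th)+h*np.cos(th)])+[ST[0],ST[1],ST[2]]; return p
def mask(cam,th,box,sh,k=8,x0=200,y0=120,w=150,h=140):
    (l0,l1),(y0_,y1),(h0,h1)=box
    X=[Xs(th,l,y,z) for l in(l0,l1) for y in(y0_,y1) for z in(h0,h1)]
    uv=(proj(cam,X)+sh-[x0,y0]+.5)*k; m=np.zeros((h*k,w*k),np.uint8)
    cv2.fillConvexPoly(m,cv2.convexHull(uv.round().astype(np.int32)),255); return cv2.resize(m,(w,h),interpolation=cv2.INTER_AREA)/255.
ARM=((.02,.165),(.161,.171),(-.006,.006))
BRD=((.03,.16),(-.15,.15),(-.006,.006))
def score(im,cam,th,box,sh,x0,y0,feat):
    g=feat[y0:y0+140,x0:x0+150]; m=mask(cam,th,box,sh,x0=x0,y0=y0)
    ring=cv2.dilate((m>0).astype(np.uint8),np.ones((5,5)))*(m<=0)
    return (g*m).sum()/m.sum()-(g*ring).sum()/ring.sum()
E
cat > a1.py <<'E'
from ang import *
for cam,n,x0,y0 in(("side","s0",200,120),("top","t0",150,150)):
    im=cv2.imread(f"pics/{n}.png").astype(np.float32); f=im[:,:,0] # blue: wood/table dark, steel bright
    best=[]
    for th in np.arange(.28,.56,.01):
        best.append(max((score(im,cam,th,ARM,np.array([dx,dy]),x0,y0,f),dx,dy) for dx in np.arange(-1.5,1.6,.5) for dy in np.arange(-1.5,1.6,.5))+(round(th,3),))
    best.sort(reverse=True); print(cam,[tuple(np.round(b,2)) for b in best[:5]])
    z=[(score(im,cam,th,ARM,np.zeros(2),x0,y0,f),round(th,3)) for th in np.arange(.28,.56,.01)]; z.sort(reverse=True); print(z[:3])
E
python3 a1.py
```

```text
side [(np.float64(52.33), np.float64(-0.5), np.float64(-1.0), np.float64(0.35)), (np.float64(51.99), np.float64(-0.5), np.float64(-0.5), np.float64(0.37)), (np.float64(51.6), np.float64(-1.0), np.float64(-1.5), np.float64(0.34)), (np.float64(51.51), np.float64(0.0), np.float64(-0.5), np.float64(0.38)), (np.float64(51.5), np.float64(-0.5), np.float64(-1.0), np.float64(0.36))]
[(np.float64(49.30938892762049), np.float64(0.39)), (np.float64(48.79185976696466), np.float64(0.4)), (np.float64(47.644798099851556), np.float64(0.38))]
top [(np.float64(87.38), np.float64(-1.5), np.float64(0.0), np.float64(0.36)), (np.float64(87.06), np.float64(-1.5), np.float64(0.0), np.float64(0.34)), (np.float64(87.04), np.float64(-1.0), np.float64(-0.5), np.float64(0.39)), (np.float64(86.86), np.float64(-1.5), np.float64(0.0), np.float64(0.35)), (np.float64(86.8), np.float64(-1.5), np.float64(0.0), np.float64(0.33))]
[(np.float64(80.66823429235137), np.float64(0.48)), (np.float64(80.2727564924884), np.float64(0.47)), (np.float64(79.93655184393533), np.float64(0.46))]
```

Request:
{"name": "servo_tool", "arguments": {
  "motion": [
    {"x": 0, "y": -0.05, "z": -0.15, "roll": 0, "hand": 1},
    {"x": 0, "y": -0.1, "z": -0.3, "roll": 0, "hand": 1},
    {"x": 0, "y": -0.15, "z": -0.44, "roll": 0, "hand": 1},
    {"x": 0, "y": -0.15, "z": -0.44, "roll": 0, "hand": 1},
    {"x": 0, "y": -0.15, "z": -0.44, "roll": 0, "hand": 1},
    {"x": 0, "y": -0.15, "z": -0.44, "roll": 0, "hand": 1}
  ]
}}

```text
time: 15.48
position: [0.6633, 0.0535, 0.1133]
tcp_rot: [-0.0, 0.76, 0.65, -0.0]
wrist_force: [-3.9, 3.6, -5.0]
finger_gap: 0.115
grip_force: 25.4
```

```bash
python3 - <<'E'
from ang import *
s=read_state(); q=Rz(YAW).T@(s["position"]-[ST[0],ST[1],0]); print("tcp stand",q.round(4),"ang",np.arctan2(q[2]-.04,q[0]+.08),(Rz(YAW).T@s["wrist_force"]).round(2))
im=snap("side","s7"); snap("top","t7")
cv2.imwrite("pics/s7c.png",cv2.resize(im[130:250,220:340],None,fx=5,fy=5,interpolation=cv2.INTER_CUBIC))
for th in(.32,.36,.40): print(th,"tip,R far,L far",((proj("side",[Xs(th,.165,.166,.006),Xs(th,.16,-.15,.006),Xs(th,.16,.15,.006),Xs(th,.16,-.15,-.006)])-[220,130]+.5)*5-.5).round().tolist())
E
```

```text
tcp stand [ 0.1116 -0.0006  0.1133] ang 0.3652640685075075 [-4.39  2.92 -5.  ]
0.32 tip,R far,L far [[395.0, 135.0], [380.0, 486.0], [386.0, 152.0], [389.0, 507.0]]
0.36 tip,R far,L far [[391.0, 125.0], [375.0, 475.0], [382.0, 142.0], [385.0, 496.0]]
0.4 tip,R far,L far [[386.0, 115.0], [369.0, 464.0], [377.0, 133.0], [380.0, 485.0]]
```

View pics/s7c.png

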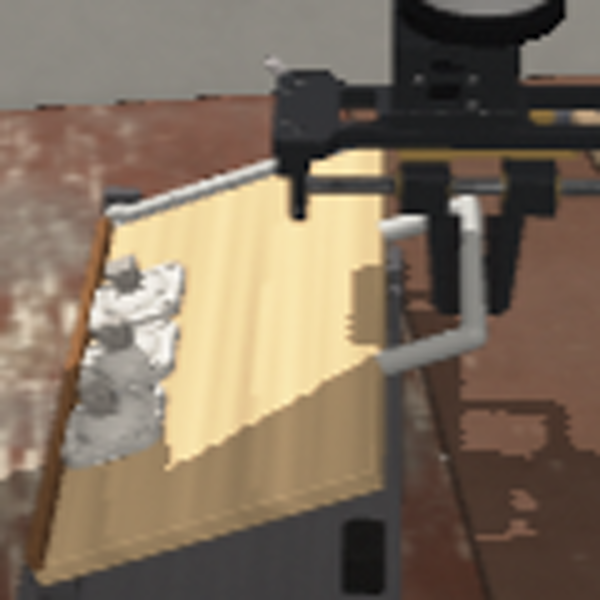

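The picture shows the three adapters still in the row at the ledge. The board's left edge runs parallel to and flush with the index arm from (115,210) to (275,165), and the far right corner is at (382,473), matching about 0.36. I check the board angle numerically against both edges.

```bash
cat > e.py <<'E'
from ang import *
import sys
def edge(im,th0,y,h,ls,sgn):
    # offset in px (vertical) of the strongest wood/non-wood step near the predicted edge
    w=im[:,:,2]-im[:,:,0]; w=cv2.resize(w,None,fx=1,fy=4,interpolation=cv2.INTER_LINEAR); out=[]
    for l in ls:
        u,v=proj("side",[Xs(th0,l,y,h)])[0]; c=w[:,int(round(u))]; vv=(np.arange(len(c))+.5)/4-.5
        k=np.abs(vv-v)<5; g=np.gradient(cv2.GaussianBlur(c.reshape(-1,1),(1,5),0).ravel())*sgn; i=np.where(k)[0][np.argmax(g[k])]; out.append(vv[i]-v)
    return np.array(out)
for n,th,yL in(("s0",0,None),("s6",.30,None),("s7",.36,None)):
    im=cv2.imread(f"pics/{n}.png").astype(np.float32)
    ls=np.arange(.03,.151,.015); L=edge(im,th,.15,.006,ls[:5] if th else ls,1); R=edge(im,th,-.15,-.006,ls,-1)
    print(n,"L",L.round(1),"R",R.round(1))
d=lambda l,y,h:(proj("side",[Xs(.37,l,y,h)])-proj("side",[Xs(.36,l,y,h)]))[0]
print("px per .01 rad at l=.15:",d(.15,-.15,-.006),d(.15,.15,.006))
E
python3 e.py
```

```text
s0 L [-2.2 -4.3 -0.3 -0.1 -0.2 -0.5 -0.3 -0.6  0.4] R [-1.4 -1.5 -1.6 -1.8 -1.9 -1.2 -1.3 -1.2 -1.3]
s6 L [-0.3 -0.7 -0.6 -0.2 -0.8] R [-1.3 -1.1 -1.4 -1.7 -1.5 -2.  -1.5 -2.1 -1.6]
s7 L [-0.8 -0.4 -0.5 -0.9 -0.5] R [-1.7 -1.2 -1.2 -1.4 -1.6 -1.8 -1.3 -1.5 -1.4]
px per .01 rad at l=.15: [-0.21752047 -0.52329707] [-0.21656377 -0.45485675]
```

```bash
cat > f.py <<'E'
from ang import *
im=cv2.imread("pics/s0.png").astype(np.float32); w=cv2.resize(im[:,:,0],None,fx=1,fy=4,interpolation=cv2.INTER_LINEAR); w=cv2.GaussianBlur(w,(1,5),0)
ls=np.r_[np.arange(.03,.105,.01),.145,.152,.158]
for th in(.35,.37,.39):
  for y,h,sg in((.171,.006,1),(.161,-.006,-1)):
    o=[]
    for l in ls:
        u,v=proj("side",[Xs(th,l,y,h)])[0]; c=w[:,int(round(u))]; vv=(np.arange(len(c))+.5)/4-.5; k=np.where(np.abs(vv-v)<3)[0]; g=np.gradient(c)*sg; o.append(vv[k[np.argmax(g[k])]]-v)
    print(th,y,np.round(o,1),"slope fit",np.polyfit(ls,o,1).round(2))
E
python3 f.py
```

```text
0.35 0.171 [-0.3 -0.3 -0.2 -0.2 -0.9 -0.8 -0.8 -0.9 -0.9 -0.6 -0.9] slope fit [-4.6  -0.21]
0.35 0.161 [-1.6 -1.3 -1.3 -1.5 -1.5 -1.2 -1.4 -1.3 -1.5 -1.8 -2.1] slope fit [-3.38 -1.2 ]
0.37 0.171 [-0.1 -0.   0.1  0.2  0.3 -0.4 -0.2 -0.1  0.   0.3  0.3] slope fit [ 1.9  -0.15]
0.37 0.161 [-1.4 -1.1 -1.  -1.1 -1.  -0.7 -0.8 -0.7 -0.6 -0.8 -1.1] slope fit [ 2.79 -1.2 ]
0.39 0.171 [0.  0.2 0.3 0.5 0.7 0.1 0.3 0.5 1.4 1.2 1.2] slope fit [ 9.43 -0.25]
0.39 0.161 [-1.2 -0.8 -0.7 -0.8 -0.6 -2.9 -2.8 -0.1  0.3 -2.6 -2.9] slope fit [-7.74 -0.7 ]
```

The arm's slope fits 0.362 rad. The board reads 0.358–0.360 from its edges and the TCP, so the two are level. I hold briefly, check it is steady, and hand in.

Request:
{"name": "servo_tool", "arguments": {
  "motion": [
    {"x": 0, "y": -0.01, "z": -0.02, "roll": 0, "hand": 1},
    {"x": 0, "y": -0.01, "z": -0.02, "roll": 0, "hand": 1},
    {"x": 0, "y": -0.01, "z": -0.02, "roll": 0, "hand": 1},
    {"x": 0, "y": -0.01, "z": -0.02, "roll": 0, "hand": 1}
  ]
}}

```text
time: 15.92
position: [0.6632, 0.0536, 0.1137]
tcp_rot: [-0.0, 0.76, 0.65, -0.0]
wrist_force: [-3.8, 2.7, -5.0]
finger_gap: 0.116
grip_force: 25.4
```

```bash
sed -i 's/("s7",.36,None)/("s8",.36,None)/' e.py; python3 - <<'E'
from mv import *
s=snap("side","s8"); a=cv2.imread("pics/s7.png")
print(np.abs(s.astype(int)-a)[180:230,230:260].mean())
E
python3 e.py; python3 -c "
from h import *
s=read_state(); print(s['position'],s['dq'].round(3),s['wrist_force'].round(1),s['grip_force'])
print(env.job_done())"
```

```text
1.510888888888889
s0 L [-2.2 -4.3 -0.3 -0.1 -0.2 -0.5 -0.3 -0.6  0.4] R [-1.4 -1.5 -1.6 -1.8 -1.9 -1.2 -1.3 -1.2 -1.3]
s6 L [-0.3 -0.7 -0.6 -0.2 -0.8] R [-1.3 -1.1 -1.4 -1.7 -1.5 -2.  -1.5 -2.1 -1.6]
s8 L [-0.8 -0.6 -0.5 -0.9 -0.7] R [-1.7 -1.7 -1.4 -1.4 -1.6 -1.8 -1.3 -1.5 -1.4]
px per .01 rad at l=.15: [-0.21752047 -0.52329707] [-0.21656377 -0.45485675]
[0.6631444  0.05358644 0.11367071] [ 0.001  0.    -0.001  0.001  0.001  0.   ] [-3.5  3.5 -5. ] 25.399594008922577
the job is handed in; nothing more can be done
None
```

I handed the job in at about 16 s with the three adapters in a row against the ledge, about 6–7 mm apart, and the board held by its handle at about 0.36 rad, level with the index arm (about 0.362 rad) to within measurement.

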